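Restock the slanted display hook

TASK

Draw the blue-handled spanner out of the stock bay and lay it flat on the black rubber mat, letting go of it there. Take it again further down its handle, hang it by its eye on the empty slanted hook, slid back until it meets the post and hanging free with the jaw down, and then push the yellow-knobbed flag lever right over to its far side. Leave the other goods where they are.

Things in the scene. Friction and masses are not known exactly. Their poses are not given: they have to be found in the camera images.
- spanner: Blue-handled spanner to hang, 200 mm, 0.3 kg. Origin mid-handle at mid-thickness (7 mm above what it lies on); x along the handle to the eye, z parallel to the eye's bore. Blue handle x = -60 to 46 mm, 24 wide, 14 thick; eye ring 60 mm across, 8 thick; 46 mm wide forked jaw, 10 thick, ending at x = -100. Starts flat on the table in one bay, jaw in, eye and 31 to 37 mm of handle sticking out.
- eye (a point): Centre of the blue spanner's eye: bore 40 mm, outside 60 mm, 70 mm from the spanner's origin along its x, at mid-thickness; axes as the spanner's. If the spanner is gripped close to the eye, the hook runs into the gripper's body before the eye is home: grip it about mid-handle to hang it.
- red_spanner: A red-handled spanner of the same shape and size (same origin and axes), in the other bay; to be left there.
- bay: Low blue covered rack of two bays, fixed. 165 mm deep, 232 wide, 52 high; 46 mm clear height under the roof; each bay 107 mm wide, middles at y = +55 and -55 mm; no floor, open only at the front. Origin on the table under the middle of the open front edge; x points inwards, so things are drawn out along -x. Brass pieces on the rear of the roof reach 72 mm high.
- mat: Black rubber counter mat, 220 (x) by 240 (y) by 3 mm, fixed. Origin at the centre of its underside, on the table.
- peg: The empty hook: steel rod, 10 mm thick, 100 mm long, rising at 60 degrees to the level from the upright face of a white post, just below the post's top. Origin at its root on that face, 245 mm above the table; z along the rod to its tip, x square to it, up and in over the post, y level. An eye slid on square to the rod meets the post about 10 mm from the root; let go, the spanner swings down.
- full_peg: The hook that is taken: the same kind of rod on the same kind of post (same origin and axes), with another blue spanner already hanging on it, fixed; leave it alone. Each post is 40 mm wide, 22 deep and 250 high, on a foot 80 x 80 x 10 mm.
- flag (a joint): Flag lever: 0 when it leans fully towards the robot, 1.0 rad when it is right over on the far side (end stop); it starts between 0 and 0.2, stays where it is left and moves with less than 2 N at the knob.
- flag_tip (a point): Centre of the flag lever's yellow ball knob, 26 mm across, at the end of an 80 mm long, 10 mm thick steel rod that is hinged 22 mm above the table in the middle of the grey block; the knob's centre is 92 mm up at either end of the throw and 102 mm at its middle.
- flag_base: Grey block under the flag lever, 70 (x) by 50 by 25 mm, fixed. Origin at the centre of its underside; the lever is pushed over along +x, its knob going from x = -38 mm to +38 mm.
- reducer: Bystander: solid brass reducer, 48 mm across, 60 high, standing. Origin at the centre of its underside.
- coupling: Bystander: brass sleeve, 48 mm across, 45 high, standing. Origin at the centre of its underside.
- paste_jar: Bystander: jar with a red cap, 64 mm across, 75 high. Origin at the centre of its underside.
- carton: Bystander: cardboard carton 70 x 110 x 80 mm. Origin at the centre of its underside.
- end_cap: Bystander: copper end cap, 44 mm across, 42 high. Origin at the centre of its underside.
- blue_cup: Bystander: open blue bin 90 x 90 x 50 mm. Origin at the centre of its underside.
Things that resemble listed ones, but are neither listed nor needed, are in the scene too. There is more than one size of the flag_base; the job needs the smallest.

How it is judged:
By the outcome, as a careful person would: the job done as asked, in the order asked, and still so for the second after the job is handed in, with the robot touching nothing.
It also fails if it takes over 72 s, if anything falls off the work surface, if the arm or the gripper's body presses on something with over 40 N, if the wrist force passes 120 N, or if a joint passes its speed limit or range.

ROBOT

A 6-joint arm with a two-finger parallel gripper is mounted at the origin on the work surface. World frame = base frame: x ahead of the robot, y to its left, z up, the work surface at z = 0. Lengths are in m, angles in rad, forces in N, time in s.
With the tool pointing down it reaches from about 0.3 to 0.875 m from the base axis. Payload 6.4 kg.
Tool frame: the origin (TCP) lies between the finger pads; the fingertips stand 22 mm ahead of it and the grasp point (between the pads) lies 3 mm ahead of it; z points along the fingers, y is the line along which they close (so a half turn about z gives the same grasp; the last joint's range is limited). The gripper opens to 85 mm and grips with 20 to 120 N. Pads are 22 mm wide; open, the fingers measure 114 mm over their backs; the gripper's body (76 mm by 85 mm) begins 54 mm behind the grasp point. The pads swing forward as they close: fully open they stand 13 mm farther back than shut.
Start: joints at [-1.502, 0.181, 1.607, -0, 1.354, -0.206], TCP at [0.156, -0.553, 0.253] pointing down, gripper open.
Joint ranges: [-2.99, 2.99], [-0.89, 2.07], [0.3, 2.58], [-1.14, 4.28], [0, 2.63], [-3.12, 3.12]. Speed limits (rad/s): [2.57, 2.57, 3.01, 3.14, 3.14, 3.14].

INTERFACE

Orientations are given as a unit quaternion [w, x, y, z].
In Python, from bench import ctrl, imaging, workorder gives the robot as it stands.
- The arm moves only by the shell command python3 -m pendant 'ROWS' [OPENING]. ROWS is JSON, a list of rows, each a list of 4 numbers: the shift along the tool's x, y, z in cm, then the turn about the tool's z in degrees. In form: [[dx, dy, dz, roll], ...]. A call has 1 to 12 rows; each row is the pose to reach, as a shift and turn from the pose commanded when the call began, along the tool's axes at that moment; what a row does not reach only later rows make up. A row lasts 1/12 s, in which the tool goes at most 41.7 mm and 7.16 degrees, less where a joint would pass 70% of its speed; a pose out of reach is approached as far as the arm can. A call with a gripper value outside its range is refused whole. OPENING is the opening, from 0 (shut) to 1 (fully open), set as the call begins (- or left out, the last holds). The fingers move at their own pace and stop on an object; the grip force is fixed at half the most. Time passes only in rows, so rows that repeat a pose let the fingers close. It gives the time, the measured TCP pose, the force, the opening and the grip force at its end, in the units of the state.
- ctrl.get_obs(): the state, without advancing time (a new reading comes with each control period).
- imaging.camera(name): name is "scene" or "top" or "wrist"; returns the picture (480x640x3 uint8, red, green, blue); there is no depth.
- imaging.camera_info(name): a dict with "K" (3x3 intrinsics, pixels), "T" (4x4, takes a point from camera to world coordinates); the wrist camera has in their place "tool_from_camera" (4x4, takes a point from camera to tool coordinates, whose origin is the TCP and whose axes are the flange's). Camera axes: x right, y up, looking along -z (the intrinsics and any distortion apply to the point x, -y, -z); pixel columns grow to the right and rows downward; lengths in m; the calibration is good to about 2 mm. A picture is of the moment at which its call begins: read the wrist's pose just before it. camera_info takes no time and is no camera call.
- workorder.hand_in(): hands the job in; it is judged then, once.
The state is a dict: "time_s": time; "q": joint angles; "dq": joint speeds; "joint_efforts": joint torques, N m; "eef_pos": TCP position; "eef_rot": TCP orientation; "wrist_force": force on the tool from outside, world axes, zero at the start; "torque": the same for the moment, N m; "opening": opening from 0.0 (shut) to 1.0 (fully open); "grasp_force": force on a finger pad.
Only numpy, scipy, OpenCV 4.12 (cv2) and the standard library are available. Lean on these libraries where they do the work, as an engineer would, in place of code of your own. Each camera call takes 0.05 s, during which the arm holds its last target. There are 200 camera calls.

## Working session

There is one attempt and no reset: what is moved stays moved. The work goes in short steps, Python scripts to look and compute and a shell command to move; the robot and the scene stay as the last step left them, time stands still between calls to the robot, and variables do not carry over. Pictures are saved under pics/ and viewed, at most 10 in all, crops included, and the job is handed in when it is done.

```bash
ls; mkdir -p pics
python3 - <<'E'
from bench import ctrl, imaging
import cv2, numpy as np
o=ctrl.get_obs(); print(o)
for n in ("scene","top"):
    i=imaging.camera_info(n); print(n,{k:np.round(v,4).tolist() if not isinstance(v,(str,)) else v for k,v in i.items()})
    cv2.imwrite(f"pics/{n}0.png",imaging.camera(n)[:,:,::-1])
i=imaging.camera_info("wrist");print(i)
E
```

```text
pics
{'time_s': 0.0, 'q': array([-1.50234612e+00,  1.81537352e-01,  1.60800967e+00,  6.32734467e-06,
        1.35384298e+00, -2.06324754e-01]), 'dq': array([0.00035679, 0.0011628 , 0.00010262, 0.00112656, 0.00066472,
       0.0012331 ]), 'joint_efforts': array([ 2.99312174e-03, -4.44864571e+01, -3.51342845e+01, -3.96425446e-05,
        8.89864663e-03,  1.42687756e-05]), 'eef_pos': array([ 0.15598305, -0.55289058,  0.25238541]), 'eef_rot': array([-8.96325438e-04,  9.90576869e-01,  1.36954952e-01,  6.49845494e-05]), 'wrist_force': array([-0.25277488, -0.23682597,  0.08240885]), 'torque': array([ 0.05267593, -0.02044573, -0.03015916]), 'grasp_force': 0.0, 'opening': 0.9968124680092594}
scene {'K': [[493.8545, 0.0, 321.0406], [0.0, 493.8545, 236.6403], [0.0, 0.0, 1.0]], 'T': [[-0.2453, -0.5577, 0.793, 1.3874], [0.9694, -0.1326, 0.2066, 0.1636], [-0.0101, 0.8194, 0.5732, 0.7647], [0.0, 0.0, 0.0, 1.0]]}
top {'K': [[535.0583, 0.0, 318.1373], [0.0, 535.0583, 238.6643], [0.0, 0.0, 1.0]], 'T': [[-0.0289, 0.9984, -0.0491, 0.4696], [-0.9995, -0.0292, -0.0071, -0.0795], [-0.0085, 0.0489, 0.9988, 1.5427], [0.0, 0.0, 0.0, 1.0]]}
{'K': array([[418.81264273,   0.        , 324.44858988],
       [  0.        , 418.81264273, 241.01255614],
       [  0.        ,   0.        ,   1.        ]]), 'tool_from_camera': array([[-2.98559915e-04,  9.44619999e-01,  3.28166068e-01,
         8.48888560e-02],
       [ 9.99999948e-01,  3.23183863e-04, -2.04958472e-05,
         1.50150807e-04],
       [-1.25418765e-04,  3.28166045e-01, -9.44620046e-01,
        -1.19528809e-01],
       [ 0.00000000e+00,  0.00000000e+00,  0.00000000e+00,
         1.00000000e+00]])}
```

View pics/top0.png

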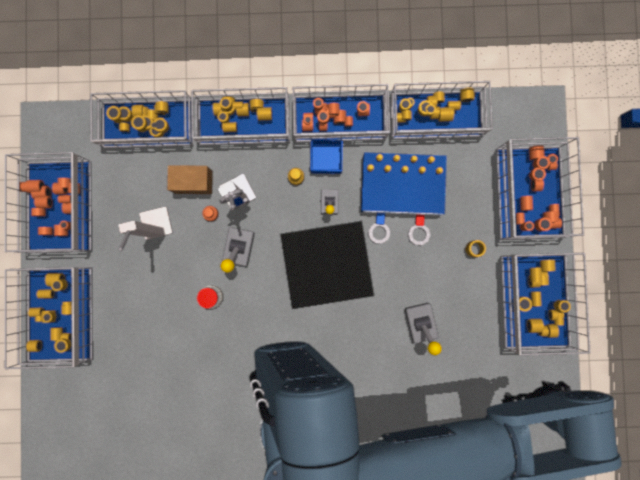

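View pics/scene0.png

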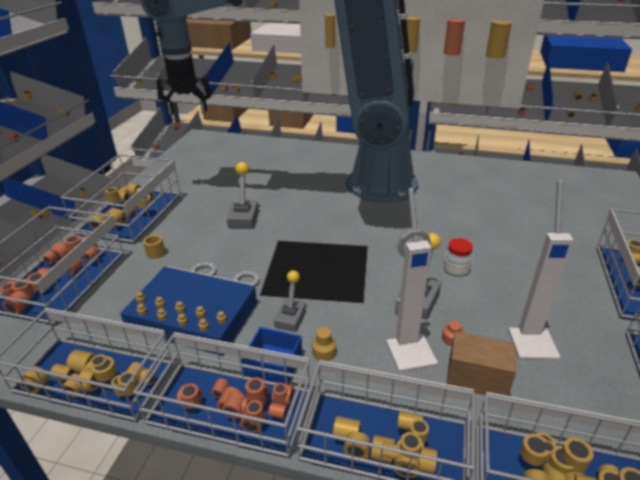

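```bash
cat > h.py <<'E'
import numpy as np, cv2
from bench import ctrl, imaging
from scipy.spatial.transform import Rotation as R
def rot(q): return R.from_quat([q[1],q[2],q[3],q[0]]).as_matrix()
def cam(n,obs=None):
    i=imaging.camera_info(n)
    if n!="wrist": return i["K"],np.array(i["T"])
    T=np.eye(4);T[:3,:3]=rot(obs["eef_rot"]);T[:3,3]=obs["eef_pos"]
    return i["K"],T@i["tool_from_camera"]
def ray(c,p):
    K,T=c;d=np.linalg.inv(K)@[p[0],p[1],1.]
    d=T[:3,:3]@(d*[1,-1,-1]);return T[:3,3],d/np.linalg.norm(d)
def onz(c,p,z):
    o,d=ray(c,p);return o+d*(z-o[2])/d[2]
def tri(c1,p1,c2,p2):
    (a,d),(b,e)=ray(c1,p1),ray(c2,p2)
    s=np.linalg.lstsq(np.c_[d,-e],b-a,rcond=None)[0]
    P,Q=a+d*s[0],b+e*s[1];return (P+Q)/2,np.linalg.norm(P-Q)
def proj(c,P):
    K,T=c;q=T[:3,:3].T@(np.asarray(P)-T[:3,3]);q=K@(q*[1,-1,-1]);return q[:2]/q[2]
def heading(o=None):
    x=rot((o or ctrl.get_obs())["eef_rot"])[:,0];return np.degrees(np.arctan2(x[1],x[0]))
def go(P,hd=None):
    """print the shift (cm, tool axes) and roll (deg) to reach TCP P with tool-x heading hd"""
    o=ctrl.get_obs();M=rot(o["eef_rot"]);s=M.T@(np.asarray(P)-o["eef_pos"])*100
    r=0 if hd is None else -(((hd-heading(o))+180)%360-180)
    print("shift",s.round(2),"roll",round(r,1))
E
python3 - <<'E'
from h import *
t=cv2.imread("pics/top0.png");s=cv2.imread("pics/scene0.png")
a=cv2.resize(t[150:310,100:290],(0,0),fx=2.1,fy=2.1,interpolation=cv2.INTER_CUBIC)
b=cv2.resize(t[140:260,300:490],(0,0),fx=2.1,fy=2.1,interpolation=cv2.INTER_CUBIC)
c=cv2.resize(s[170:400,380:620],(0,0),fx=1.6,fy=1.6,interpolation=cv2.INTER_CUBIC)
im=np.zeros((600,790,3),np.uint8);im[:a.shape[0],:399]=a[:,:399];im[340:340+b.shape[0],:399]=b[:,:399];im[:368,400:784]=c
cv2.imwrite("pics/c1.png",im)
ct=cam("top");hsv=cv2.cvtColor(t,cv2.COLOR_BGR2HSV)
# mat
m=(hsv[:,:,2]<40).astype(np.uint8);m[:215]=0;m[315:]=0;m[:,:270]=0;m[:,385:]=0
m=cv2.morphologyEx(m,cv2.MORPH_OPEN,np.ones((5,5)))
C=max(cv2.findContours(m,0,2)[0],key=cv2.contourArea);r=cv2.minAreaRect(C);print("mat",r)
for p in cv2.boxPoints(r):print(onz(ct,p,.003).round(3))
m=cv2.inRange(hsv,(100,120,60),(130,255,255));m[:145]=0;m[225:]=0;m[:,:355]=0;m[:,455:]=0
m=cv2.morphologyEx(m,cv2.MORPH_CLOSE,np.ones((15,15)));m=cv2.morphologyEx(m,cv2.MORPH_OPEN,np.ones((17,17)))
C=max(cv2.findContours(m,0,2)[0],key=cv2.contourArea);r=cv2.minAreaRect(C);print("bay",r)
for p in cv2.boxPoints(r):print(p,onz(ct,p,.052).round(3))
m=cv2.inRange(hsv,(0,0,165),(180,50,255))
m[:222]=0;m[250:]=0;m[:,:365]=0;m[:,435:]=0
for C in cv2.findContours(m,0,2)[0]:
    if cv2.contourArea(C)>60:
        (x,y),rr=cv2.minEnclosingCircle(C);P=onz(ct,(x,y),.011);print("eye",x,y,rr,P.round(3))
m=cv2.inRange(hsv,(100,120,60),(130,255,255));m[:214]=0;m[230:]=0;m[:,:365]=0;m[:,395:]=0
ys,xs=np.nonzero(m);print("handle px",xs.mean(),ys.mean(),ys.min(),ys.max())
for n,im in(("top",t),("scene",s)):
    h=cv2.cvtColor(im,cv2.COLOR_BGR2HSV);m=cv2.inRange(h,(24,190,150),(34,255,255))
    k,_,st,ce=cv2.connectedComponentsWithStats(m)
    for i in range(1,k):
        if st[i,4]>40:print(n,"yellow",ce[i].round(1),st[i,4],onz(cam(n),ce[i],.095).round(3))
E
```

```text
mat ((326.5672302246094, 264.6301574707031), (73.5451431274414, 80.58473205566406), 81.11934661865234)
[0.56  0.038 0.003]
[ 0.59  -0.193  0.003]
[ 0.38  -0.218  0.003]
[0.351 0.011 0.003]
bay ((403.3150939941406, 182.60044860839844), (82.99220275878906, 57.458473205566406), 1.7357045412063599)
[360.96786 210.05962] [ 0.619 -0.191  0.052]
[362.70822 152.62752] [ 0.781 -0.201  0.052]
[445.66232 155.14128] [ 0.767 -0.433  0.052]
[443.92197 212.57338] [ 0.606 -0.422  0.052]
eye 419.18994140625 233.8144073486328 10.874979019165039 [ 0.55  -0.358  0.011]
eye 379.2250061035156 232.4375 10.787449836730957 [ 0.558 -0.244  0.011]
handle px 379.9024390243902 218.390243902439 214 223
top yellow [329.2 208.9] 43 [ 0.621 -0.102  0.095]
top yellow [227.  265.4] 120 [0.476 0.179 0.095]
top yellow [434.2 348. ] 120 [ 0.239 -0.372  0.095]
```

View pics/c1.png

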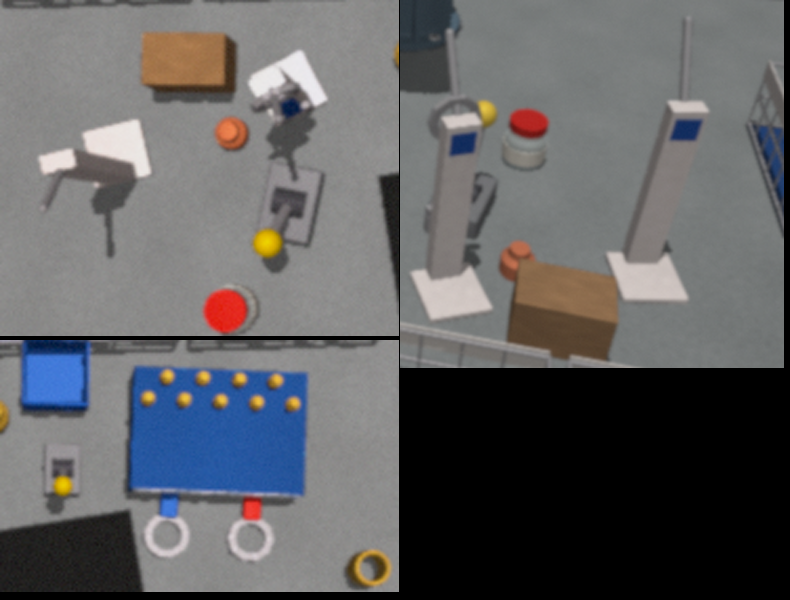

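Run:
```python
from h import *
a,b=cam("top"),cam("scene")
print("tip",tri(a,(120.5,249.5),b,(558.75,180.6)))
f=lambda x,y:(100+x/2.1,150+y/2.1)
print("posttop",[onz(a,f(*p),.25).round(3).tolist() for p in((38,158),(75,150),(78,170),(42,180))])
g=lambda x,y:(380+(x-400)/1.6,170+y/1.6)
print("posttop scene",[onz(b,g(*p),.25).round(3).tolist() for p in((671,101),(704,101),(708,117),(666,117))])
print("foot",[onz(a,f(*p),.01).round(3).tolist() for p in((83,133),(140,120),(150,172),(95,186))])
print("foot scene",[onz(b,g(*p),.01).round(3).tolist() for p in((607,255),(670,254),(686,300),(622,302))])
print("handle",onz(a,(379.9,218.4),.014))
f=lambda x,y:(300+x/2.1,140+(y-340)/2.1)
print("flagbase",[onz(a,f(*p),.025).round(3).tolist() for p in((47,445),(79,446),(78,495),(44,494))])
o=ctrl.get_obs();print(heading(o));go([.592,-.246,.16],-3.5)
```

```text
tip (array([0.51783486, 0.38053318, 0.33124665]), np.float64(0.003650731516964547))
posttop [[0.58, 0.415, 0.25], [0.588, 0.372, 0.25], [0.565, 0.368, 0.25], [0.554, 0.41, 0.25]]
posttop scene [[0.568, 0.38, 0.25], [0.56, 0.416, 0.25], [0.592, 0.416, 0.25], [0.602, 0.371, 0.25]]
foot [[0.633, 0.444, 0.01], [0.649, 0.365, 0.01], [0.577, 0.353, 0.01], [0.56, 0.428, 0.01]]
foot scene [[0.58, 0.358, 0.01], [0.559, 0.437, 0.01], [0.637, 0.447, 0.01], [0.658, 0.371, 0.01]]
handle [ 0.59769338 -0.24714747  0.014     ]
flagbase [[0.683, -0.085, 0.025], [0.68, -0.128, 0.025], [0.613, -0.125, 0.025], [0.616, -0.079, 0.025]]
15.74493115161974
shift [ 50.29 -17.7    9.29] roll 19.2
```

```bash
python3 -m pendant '[[2,-0.7,0,1],[5,-2,0,3],[9,-3,0,5],[13,-4.5,0,7],[17,-6,0,9],[21,-7.5,0,10],[25,-9,0,12],[29,-10,0,14],[33,-11.5,0,16],[37,-13,0,17],[40.5,-14.5,0,19],[43,-15.5,0,19.2]]' 1 && python3 -m pendant '[[2,-0.5,2,0],[4,-1,4,0],[6,-1.5,6,0],[7,-2,8,0],[7.3,-2.2,9.3,0],[7.3,-2.2,9.3,0],[7.3,-2.2,9.3,0]]'
python3 - <<'E'
from h import *
o=ctrl.get_obs();print(o["time_s"],o["eef_pos"],heading(o))
im=imaging.camera("wrist")[:,:,::-1];cv2.imwrite("pics/w1.png",im);c=cam("wrist",o)
h=cv2.cvtColor(im,cv2.COLOR_BGR2HSV)
for n,P in(("eye",(.558,-.244,.011)),("grasp",(.597,-.2465,.014))):print(n,proj(c,P))
E
```

```text
time_s: 1.1
eef_pos: [0.53, -0.2847, 0.2528]
eef_rot: [-0.001, 1.0, -0.03, 0.0]
wrist_force: [-0.0, -0.5, -0.5]
opening: 0.999
grasp_force: 0.0
time_s: 1.68
eef_pos: [0.6011, -0.2697, 0.1593]
eef_rot: [-0.001, 1.0, -0.03, -0.001]
wrist_force: [0.2, -0.3, 0.9]
opening: 1.003
grasp_force: 0.0
1.6833 [ 0.60108341 -0.26969923  0.15927744] -3.44058539708039
eye [291.88184331 289.26490885]
grasp [290.25690411 238.24486512]
```

View pics/w1.png

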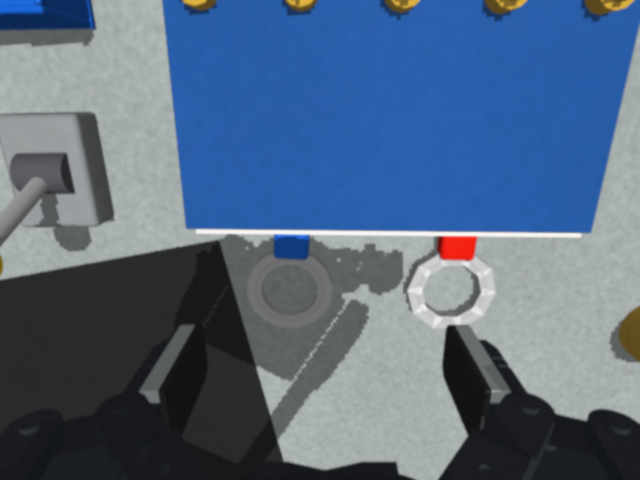

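Run:
```python
from h import *
o=ctrl.get_obs();c=cam("wrist",o);print(onz(c,(292,247),.014),onz(c,(290,288),.011),onz(c,(292,231),.052));go([.594,-.2465,.028])
```

```text
[ 0.59110055 -0.24794516  0.014     ] [ 0.55931498 -0.24355245  0.011     ] [ 0.61441464 -0.25274927  0.052     ]
shift [-0.91 -2.35 13.28] roll 0
```

```bash
python3 -m pendant '[[-0.5,-1.2,2,0],[-0.9,-2.2,5,1],[-0.9,-2.3,8,1],[-0.9,-2.3,11,1],[-0.9,-2.3,12.6,1],[-0.9,-2.3,13.2,1],[-0.9,-2.3,13.2,1]]' 0.65 && python3 -m pendant '[[0,0,0,0],[0,0,0,0],[0,0,0,0],[0,0,0,0],[0,0,0,0],[0,0,0,0]]' 0
```

```text
time_s: 2.32
eef_pos: [0.5938, -0.247, 0.0282]
eef_rot: [-0.0, 0.999, -0.039, -0.0]
wrist_force: [0.2, -0.1, 0.3]
opening: 0.652
grasp_force: 0.0
time_s: 2.82
eef_pos: [0.596, -0.2477, 0.0312]
eef_rot: [0.001, 0.999, -0.039, 0.002]
wrist_force: [-2.3, -0.5, 5.8]
opening: 0.248
grasp_force: 58.6
```

```bash
python3 -m pendant '[[0,0,-0.4,0],[-0.5,0,-0.8,0],[-1.5,0,-0.8,0],[-3,0,-0.8,0],[-4.5,0,-0.8,0],[-6,0,-0.8,0],[-7.5,0,-0.8,0],[-9,0,-0.8,0],[-10.5,0,-0.8,0],[-12,0,-0.8,0],[-12.5,0,-0.8,0],[-12.5,0,-0.8,0]]'
python3 - <<'E'
from h import *
cv2.imwrite("pics/t2.png",imaging.camera("top")[130:330,250:500,::-1].repeat(3,0).repeat(3,1))
E
```

```text
time_s: 3.82
eef_pos: [0.4686, -0.2364, 0.0364]
eef_rot: [-0.0, 0.999, -0.039, -0.0]
wrist_force: [0.8, 0.5, -2.5]
opening: 0.253
grasp_force: 58.8
```

View pics/t2.png

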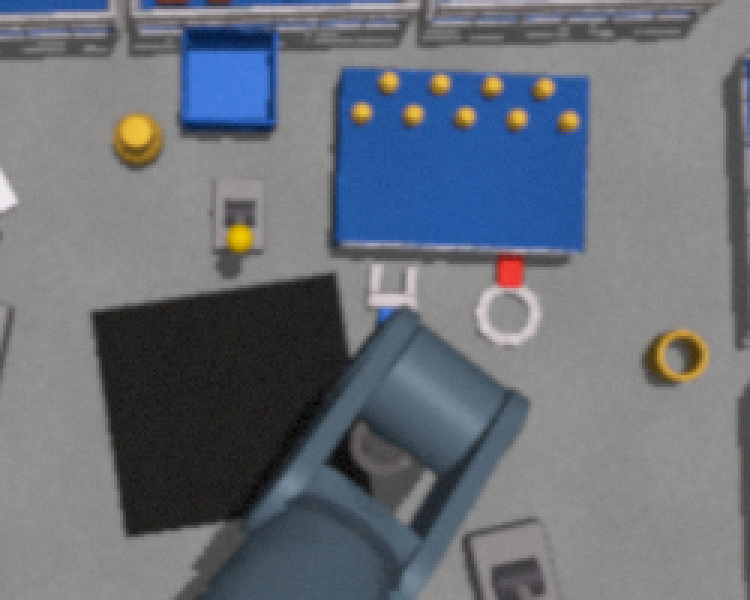

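```bash
python3 -m pendant '[[-0.3,0,-1,0],[-0.5,0,-3,0],[-0.5,0,-4,0]]'
python3 - <<'E'
from h import *
go([.437,-.094,.040],7.)
E
```

```text
time_s: 4.12
eef_pos: [0.4659, -0.237, 0.0785]
eef_rot: [0.001, 0.999, -0.039, 0.001]
wrist_force: [1.2, -0.5, -2.3]
opening: 0.252
grasp_force: 59.0
shift [ -3.99 -14.04   3.82] roll -11.4
```

```bash
python3 -m pendant '[[-0.5,-1.5,0,-1],[-1,-4,0,-4],[-2,-7,0,-7],[-3,-10,0,-11],[-3.7,-13,0,-11.5],[-4,-14,0,-11.5],[-4,-14,1.5,-11.5],[-4,-14,3,-11.5],[-4,-14,3.8,-11.5],[-4,-14,4.1,-11.5],[-4,-14,4.3,-11.5],[-4,-14,4.3,-11.5]]'
```

```text
time_s: 5.12
eef_pos: [0.4363, -0.0941, 0.0342]
eef_rot: [-0.0, 0.998, 0.061, -0.0]
wrist_force: [-0.6, 1.7, -0.2]
opening: 0.25
grasp_force: 59.5
```

```bash
python3 -m pendant '[[0,0,0.1,0],[0,0,0.2,0],[0,0,0.2,0]]'
```

```text
time_s: 5.37
eef_pos: [0.4365, -0.0942, 0.034]
eef_rot: [-0.0, 0.998, 0.061, -0.0]
wrist_force: [-12.7, 5.8, 29.3]
opening: 0.25
grasp_force: 62.9
```

```bash
python3 -m pendant '[[0,0,-0.2,0],[0,0,-0.2,0]]' && python3 -m pendant '[[0,0,0,0],[0,0,0,0],[0,0,0,0],[0,0,0,0],[0,0,-1,0],[0,0,-4,0],[0,0,-8,0],[0,0,-12,0],[0,0,-15,0],[0,0,-15,0],[0,0,-15,0]]' 0.65
python3 - <<'E'
from h import *
o=ctrl.get_obs();print(o["time_s"],o["eef_pos"],heading(o))
cv2.imwrite("pics/w3.png",imaging.camera("wrist")[:,:,::-1])
c=cam("wrist",o)
print("pred origin",proj(c,(.469,-.09,.017)),proj(c,(.4,-.098,.014)))
E
```

```text
time_s: 5.53
eef_pos: [0.4371, -0.0946, 0.0346]
eef_rot: [0.001, 0.998, 0.061, 0.001]
wrist_force: [0.9, 0.2, -1.8]
opening: 0.252
grasp_force: 59.2
time_s: 6.45
eef_pos: [0.4372, -0.0944, 0.186]
eef_rot: [0.001, 0.998, 0.062, 0.002]
wrist_force: [0.4, -0.8, -0.5]
opening: 0.651
grasp_force: 0.0
6.45 [ 0.43720983 -0.09438553  0.18595775] 7.054635677608175
pred origin [322.8163318  177.40577728] [322.25372208 268.44307953]
```

View pics/w3.png

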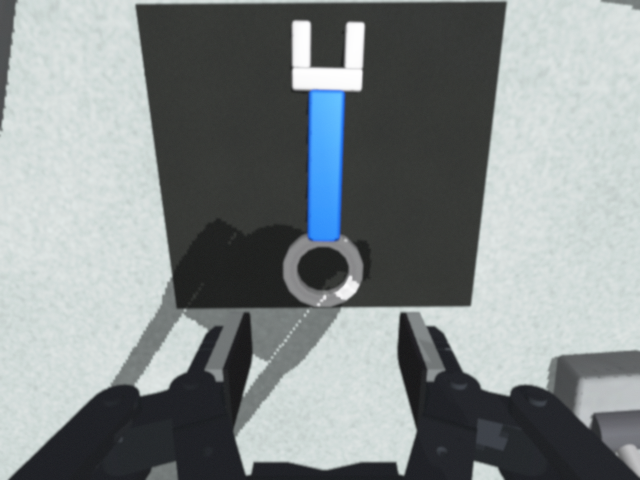

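Run:
```python
from h import *
o=ctrl.get_obs();c=cam("wrist",o)
a=onz(c,(324.3,240),.017);b=onz(c,(326.5,91),.017);e=onz(c,(323,270),.014)
print(a,b,e,np.linalg.norm(a-b),np.degrees(np.arctan2(*(b-a)[1::-1])))
u=(b-a)/np.linalg.norm(b-a);O=a+u*.046;print("origin",O)
for n,P in(("mat near",onz(c,(323,306.5),.003)),("far",onz(c,(325,3.5),.003)),("ring end",onz(c,(323,307.5),.011)),("jaw end",onz(c,(328,20),.015))):print(n,P)
G=O+u*.005;G[2]=.037;go(G,np.degrees(np.arctan2(u[1],u[0])))
```

```text
[ 0.42250056 -0.09563153  0.017     ] [ 0.52343172 -0.08462214  0.017     ] [ 0.39775711 -0.0977006   0.014     ] 0.1015298197709682 6.2251085151712315
origin [ 0.46822932 -0.09064352  0.017     ]
mat near [ 0.36156953 -0.10209772  0.003     ]
far [ 0.57539394 -0.07724758  0.003     ]
ring end [ 0.36491878 -0.10170668  0.011     ]
jaw end [ 0.56447965 -0.08043591  0.015     ]
shift [ 3.72  0.08 14.71] roll 0.8
```

```bash
python3 -m pendant '[[1.5,0,2,0.5],[3,0,5,0.8],[3.7,0,8,0.8],[3.7,0,11,0.8],[3.7,0,13.5,0.8],[3.7,0,14.7,0.8],[3.7,0,14.8,0.8],[3.7,0,14.8,0.8]]' && python3 -m pendant '[[0,0,0,0],[0,0,0,0],[0,0,0,0],[0,0,0,0],[0,0,0,0],[0.2,0,0,0],[0.4,0,0,0],[0.4,0,0,0]]' 0 && python3 -m pendant '[[0,0,0,0],[0,0,0,0],[0,0,0,0],[0,0,0,0]]' 0.6 && python3 -m pendant '[[-0.4,0,0,0],[-0.4,0,0,0],[-0.4,0,0,0]]' && python3 -m pendant '[[0,0,0,0],[0,0,0,0],[0,0,0,0],[0,0,0,0],[0,0,0,0],[0,0,0,0]]' 0
```

```text
time_s: 7.17
eef_pos: [0.4707, -0.0883, 0.0334]
eef_rot: [-0.001, 0.999, 0.054, -0.002]
wrist_force: [-0.6, -0.3, 0.9]
opening: 0.652
grasp_force: 0.0
time_s: 7.83
eef_pos: [0.4764, -0.0892, 0.0367]
eef_rot: [0.0, 0.999, 0.055, -0.0]
wrist_force: [-6.7, -1.2, 11.5]
opening: 0.245
grasp_force: 59.5
time_s: 8.17
eef_pos: [0.4767, -0.0888, 0.0355]
eef_rot: [0.0, 0.999, 0.054, 0.0]
wrist_force: [-0.2, -1.7, -1.4]
opening: 0.599
grasp_force: 0.0
time_s: 8.42
eef_pos: [0.4722, -0.0891, 0.0351]
eef_rot: [-0.0, 0.999, 0.054, -0.0]
wrist_force: [-0.3, -0.4, 0.1]
opening: 0.602
grasp_force: 0.0
time_s: 8.92
eef_pos: [0.4727, -0.0893, 0.0356]
eef_rot: [0.0, 0.999, 0.055, 0.0]
wrist_force: [-1.7, 0.9, 5.4]
opening: 0.245
grasp_force: 58.7
```

```bash
python3 -m pendant '[[0,0,-1,0],[0,0,-3,0],[0,0,-6,0],[0,0,-10,0],[0,0,-14,0],[0,0,-18,0],[0,0,-22,0],[0,0,-26,0],[0,0,-30,0],[0,0,-33.5,0],[0,0,-36,0],[0,0,-37,0]]'
python3 - <<'E'
from h import *
o=ctrl.get_obs();print(o["q"]);go([.448,.366,.41],191.5)
E
```

```text
time_s: 9.92
eef_pos: [0.4732, -0.0894, 0.41]
eef_rot: [0.002, 0.999, 0.055, 0.003]
wrist_force: [0.3, -0.2, -2.3]
opening: 0.253
grasp_force: 59.2
[-4.33839993e-01 -1.25711540e-01  1.61094580e+00  8.60085108e-05
  1.64967909e+00  1.02774924e+00]
shift [  2.46 -45.54  -0.14] roll 174.8
```

```bash
python3 -m pendant '[[0,-1,0,-4],[0,-3,0,-11],[0,-5,0,-18],[0,-7,0,-25],[0,-9,0,-32],[0,-11,0,-39],[0,-13,0,-46],[0,-15,0,-53],[0,-17,0,-60],[0,-19,0,-67],[0,-21,0,-74],[0,-23,0,-80]]'
python3 - <<'E'
from h import *
o=ctrl.get_obs();print(o["q"]);go([.448,.366,.41],191.5)
E
```

```text
time_s: 10.92
eef_pos: [0.4466, 0.1404, 0.4036]
eef_rot: [-0.001, 0.728, 0.686, -0.001]
wrist_force: [-0.9, -0.1, -3.4]
opening: 0.245
grasp_force: 59.2
[ 5.01938588e-02 -1.50244380e-01  1.64507992e+00  9.33470851e-05
  1.64968399e+00  1.09657772e-01]
shift [22.53 -1.2  -0.65] roll -104.9
```

```bash
python3 -m pendant '[[1,0,-0.6,-5],[3,0,-0.6,-12],[5,0,-0.6,-19],[7,0,-0.6,-26],[9,0,-0.6,-33],[11,0,-0.6,-40],[13,0,-0.6,-47],[15,0,-0.6,-54],[17,0,-0.6,-61],[19,0,-0.6,-68],[20,0,-0.6,-75],[20.5,0,-0.6,-81]]'
python3 - <<'E'
from h import *
o=ctrl.get_obs();print(o["q"]);go([.448,.366,.41],191.5)
E
```

```text
time_s: 11.92
eef_pos: [0.4601, 0.3453, 0.4089]
eef_rot: [-0.002, 0.107, 0.994, -0.001]
wrist_force: [0.0, -0.0, -2.5]
opening: 0.247
grasp_force: 59.3
[ 4.37346079e-01  1.01504748e-01  1.38821979e+00  5.12037139e-04
  1.65561333e+00 -9.18557715e-01]
shift [ 1.62  1.76 -0.11] roll -23.8
```

```bash
python3 -m pendant '[[0.4,0.4,0,-6],[0.8,0.9,0,-13],[1.3,1.4,0,-20],[1.6,1.7,0,-23.5],[1.6,1.8,-0.1,-23.8],[1.6,1.8,-0.1,-23.8],[1.6,1.8,-0.1,-23.8]]'
python3 - <<'E'
from h import *
o=ctrl.get_obs();print(o["time_s"],o["eef_pos"],heading(o))
t=imaging.camera("top")[:,:,::-1];s=imaging.camera("scene")[:,:,::-1]
cv2.imwrite("pics/t4.png",t);cv2.imwrite("pics/s4.png",s)
E_=o["eef_pos"]-.071*rot(o["eef_rot"])[:,0]-np.array([0,0,.0256])
pt,ps=proj(cam("top"),E_),proj(cam("scene"),E_);print("eye",E_,pt,ps)
f=lambda im,x,y:cv2.resize(im[y:y+120,x:x+100],(400,480),interpolation=cv2.INTER_CUBIC)
x1,y1=int(pt[0]-60),int(pt[1]-60);x2,y2=int(ps[0]-50),int(ps[1]-50);print(x1,y1,x2,y2)
cv2.imwrite("pics/c4.png",np.hstack([f(t,x1,y1),f(s,x2,y2)]))
E
```

```text
time_s: 12.5
eef_pos: [0.4492, 0.3648, 0.4114]
eef_rot: [-0.001, -0.095, 0.995, -0.0]
wrist_force: [0.9, -0.8, -2.8]
opening: 0.249
grasp_force: 59.3
12.5 [0.44921902 0.36482444 0.41141435] -169.0716350712582
eye [0.51893137 0.37828472 0.38571866] [111.15929848 248.21040985] [564.60726509 153.33325689]
51 188 514 103
```

View pics/c4.png

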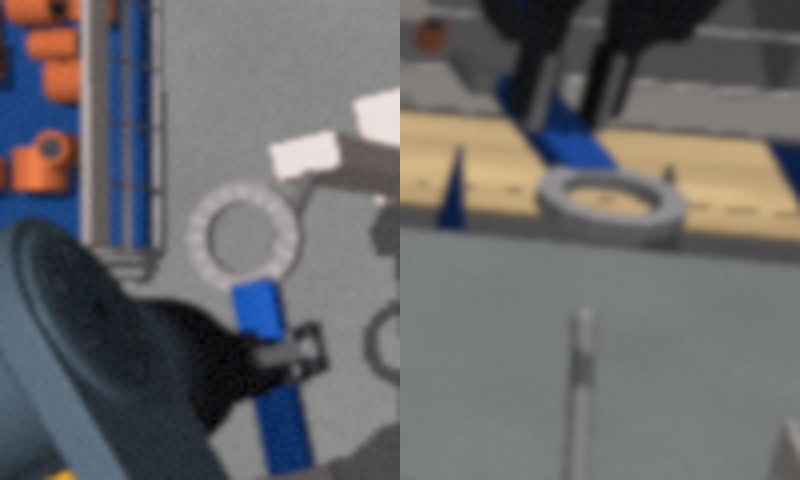

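Run:
```python
from h import *
a,b=cam("top"),cam("scene")
e=tri(a,(111.75,246.75),b,(567.3,152.3));t=tri(a,(120.5,249.5),b,(559.5,180.8));print(e,t,(t[0]-e[0]))
o=ctrl.get_obs();d=t[0]-e[0];print(rot(o["eef_rot"]).T@d*100)
```

```text
(array([0.52217573, 0.3787088 , 0.38858755]), np.float64(0.005359658238763924)) (array([0.51789535, 0.38129977, 0.33084562]), np.float64(0.0048034121406258625)) [-0.00428038  0.00259097 -0.05774192]
[0.36697107 0.33753955 5.77434355]
```

```bash
python3 -m pendant '[[0.5,0.2,0,0],[0.9,0.35,0,0],[0.9,0.35,1.5,0],[0.9,0.35,3,0],[0.9,0.35,4.5,0],[0.6,0.35,5.8,0],[0.2,0.35,6.8,0],[-0.3,0.35,7.8,0],[-0.3,0.35,7.8,0]]'
python3 - <<'E'
from h import *
t=imaging.camera("top")[:,:,::-1];s=imaging.camera("scene")[:,:,::-1]
f=lambda im,x,y:cv2.resize(im[y:y+120,x:x+100],(400,480),interpolation=cv2.INTER_CUBIC)
cv2.imwrite("pics/c5.png",np.hstack([f(t,60,190),f(s,510,120)]))
E
```

```text
time_s: 13.35
eef_pos: [0.4518, 0.3687, 0.3317]
eef_rot: [-0.001, -0.096, 0.995, -0.001]
wrist_force: [-0.3, -0.3, -2.4]
opening: 0.247
grasp_force: 59.3
```

View pics/c5.png

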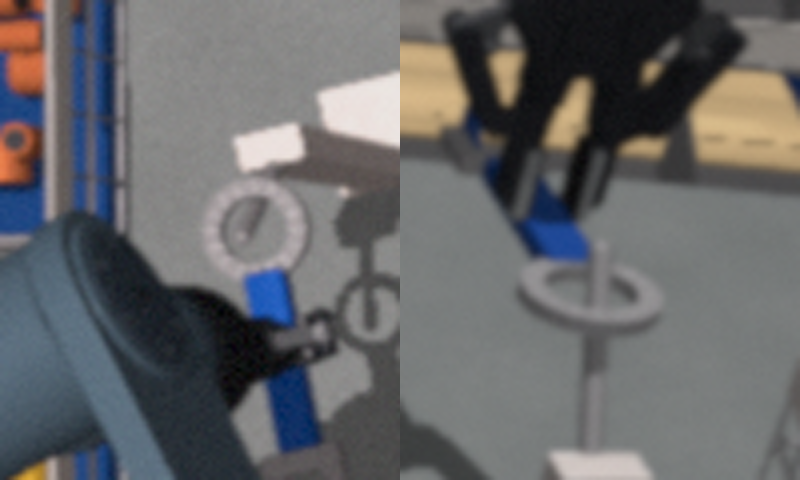

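```bash
python3 -m pendant '[[-0.5,0,0.8,0],[-1,0,1.6,0],[-1.4,0,2.4,0],[-1.8,0,3.1,0],[-1.8,0,3.1,0]]' && python3 -m pendant '[[-0.3,0,0.5,0],[-0.6,0,1.1,0],[-0.6,0,1.1,0]]'
```

```text
time_s: 13.87
eef_pos: [0.4693, 0.3721, 0.3007]
eef_rot: [-0.002, -0.096, 0.995, -0.001]
wrist_force: [-0.6, -0.9, -3.0]
opening: 0.244
grasp_force: 59.3
time_s: 14.12
eef_pos: [0.4752, 0.3735, 0.2909]
eef_rot: [-0.001, -0.096, 0.995, -0.0]
wrist_force: [0.5, 0.6, -4.0]
opening: 0.251
grasp_force: 59.3
```

```bash
python3 -m pendant '[[-0.2,0,0.4,0],[-0.3,0,0.6,0],[-0.3,0,0.6,0]]' && python3 -m pendant '[[0,0,0,0],[0,0,0,0],[0,0,0,0],[0,0,0,0],[0,0,0,0],[0,0,0,0],[0,0,0,0],[0,0,0,0],[0,0,0,0],[0,0,0,0],[0,0,0,0],[0,0,0,0]]' 1
python3 - <<'E'
from h import *
t=imaging.camera("top")[:,:,::-1];s=imaging.camera("scene")[:,:,::-1]
f=lambda im,x,y:cv2.resize(im[y:y+140,x:x+100],(400,560),interpolation=cv2.INTER_CUBIC)
cv2.imwrite("pics/c6.png",np.hstack([f(t,70,170),f(s,500,150)]))
E
```

```text
time_s: 14.37
eef_pos: [0.4781, 0.3742, 0.2858]
eef_rot: [-0.0, -0.096, 0.995, -0.0]
wrist_force: [0.1, 0.7, -2.9]
opening: 0.248
grasp_force: 59.3
time_s: 15.37
eef_pos: [0.4781, 0.3743, 0.2863]
eef_rot: [-0.0, -0.096, 0.995, -0.0]
wrist_force: [-1.1, -0.1, -0.3]
opening: 1.0
grasp_force: 0.0
```

View pics/c6.png

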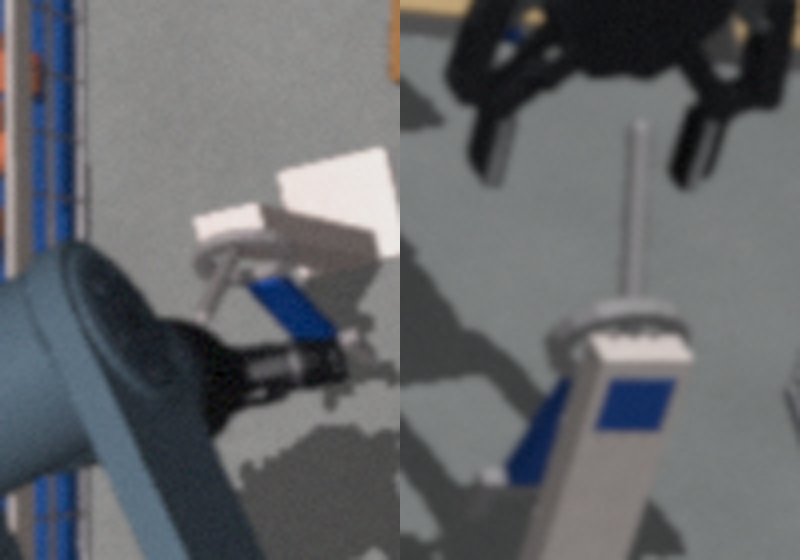

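```bash
python3 -m pendant '[[0.8,0,-0.5,0],[2,0,-2,0],[3.5,0,-4,0],[5,0,-7,0],[6,0,-10,0],[6,0,-12,0],[6,0,-12,0],[6,0,-12,0]]'
python3 - <<'E'
from h import *
o=ctrl.get_obs();print(o["q"]);go([.53,-.096,.30],176)
E
```

```text
time_s: 16.13
eef_pos: [0.4191, 0.363, 0.4083]
eef_rot: [0.002, -0.096, 0.995, 0.001]
wrist_force: [-0.1, 0.6, -0.8]
opening: 1.002
grasp_force: 0.0
[ 4.99730556e-01  4.82842260e-02  1.44596114e+00  6.23018827e-05
  1.64357812e+00 -1.26422647e+00]
shift [ -2.03 -47.19  10.78] roll 15.1
```

```bash
python3 -m pendant '[[0,-2,0,1],[0,-5,0,2],[0,-9,0,4],[0,-13,0,6],[-0.5,-17,0,8],[-1,-21,0,10],[-1.5,-25,0,12],[-2,-29,0,14],[-2,-33,0,15],[-2,-37,0,15],[-2,-41,0,15],[-2,-44,0,15]]' 0 && python3 -m pendant '[[0,0,0,0],[0,0,1,0],[0,0,1,0],[0,0,1,0]]'
python3 - <<'E'
from h import *
o=ctrl.get_obs();print(o["time_s"],o["eef_pos"],heading(o))
t=imaging.camera("top")[:,:,::-1];s=imaging.camera("scene")[:,:,::-1];w=imaging.camera("wrist")[:,:,::-1]
cv2.imwrite("pics/t7.png",t);cv2.imwrite("pics/w7.png",w)
for n,im in(("top",t),("scene",s),("wrist",w)):
    c=cam(n,o);m=cv2.inRange(cv2.cvtColor(im,cv2.COLOR_BGR2HSV),(22,150,110),(35,255,255))
    k,_,st,ce=cv2.connectedComponentsWithStats(m)
    for i in range(1,k):
        if st[i,4]>35:
            P=onz(c,ce[i],.097)
            if abs(P[1]+.1)<.06 and .5<P[0]<.75:print(n,ce[i].round(1),st[i],P.round(3))
# spanner crops
f=lambda im,x,y,d:cv2.resize(im[y:y+140,x:x+100],(266,373),interpolation=cv2.INTER_CUBIC)
w2=cv2.resize(w,(498,373))
cv2.imwrite("pics/c7.png",np.hstack([f(t,70,170,0),f(s,480,190,0),w2[:,120:380]]))
E
```

```text
time_s: 17.13
eef_pos: [0.5226, -0.0682, 0.4042]
eef_rot: [-0.002, 0.035, 0.999, 0.0]
wrist_force: [1.5, 1.4, -0.6]
opening: 0.002
grasp_force: 0.0
time_s: 17.47
eef_pos: [0.5224, -0.0639, 0.3945]
eef_rot: [-0.002, 0.034, 0.999, 0.001]
wrist_force: [-0.0, 0.3, -0.4]
opening: -0.003
grasp_force: 0.0
17.4667 [ 0.52235472 -0.06387472  0.39451337] 176.11824201707634
scene [292.5 275.5] [287 270  12  12 113] [ 0.617 -0.101  0.097]
wrist [296.7 273.4] [286 263  22  22 397] [ 0.617 -0.1    0.097]
```

View pics/c7.png

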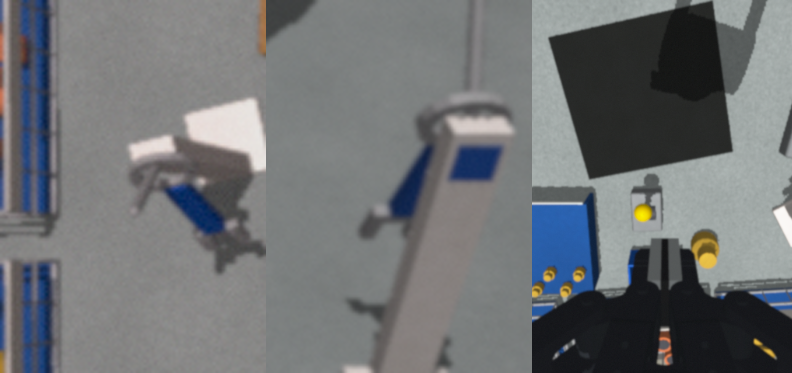

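Run:
```python
from h import *
a,b=cam("top"),cam("scene")
g=lambda x,y:(70+x/2.66,170+y/2.66)
k=lambda x,y:(480+(x-266)/2.66,190+y/2.66)
print("jaw",tri(a,g(226,245),b,k(375,220)))
print("eye",tri(a,g(162,170),b,k(465,115)))
for P in((.556,.388,.235),(.54,.385,.165),(.54,.385,.07)):print(P,proj(a,P),proj(b,P))
o=ctrl.get_obs();go([.560,-.096,.20],176);go([.560,-.096,.099],176)
```

```text
jaw (array([0.49019836, 0.37214152, 0.09426114]), np.float64(0.00518383865958531))
eye (array([0.55865236, 0.38890061, 0.24425521]), np.float64(0.00614545173527179))
(0.556, 0.388, 0.235) [131.30495733 235.14775374] [550.98894678 236.70311269]
(0.54, 0.385, 0.165) [142.21116457 242.79584285] [539.19947045 261.1555439 ]
(0.54, 0.385, 0.07) [153.79973209 244.21340161] [528.06528301 297.37672892]
shift [-3.9  -2.95 19.63] roll 0.2
shift [-3.9  -2.95 29.73] roll 0.2
```

```bash
python3 -m pendant '[[-1,-1,2,0],[-2,-2,5,0],[-3,-3,8,0],[-3.9,-3.4,12,0],[-3.9,-3.4,16,0],[-3.9,-3.4,20,0],[-3.9,-3.4,24,0],[-3.9,-3.4,27,0],[-3.9,-3.4,29,0],[-3.9,-3.4,29.7,0],[-3.9,-3.4,29.7,0]]' 0 && python3 -m pendant '[[-1,0,0,0],[-2,0,0,0],[-3,0,0,0],[-4,0,0,0],[-5,0,0,0],[-6,0,0,0],[-7,0,0,0],[-8,0,0,0],[-9,0,0,0],[-9.5,0,0,0],[-9.5,0,0,0]]'
```

```text
time_s: 18.53
eef_pos: [0.5587, -0.1007, 0.0977]
eef_rot: [-0.002, 0.034, 0.999, 0.001]
wrist_force: [-1.0, 0.1, -0.8]
opening: -0.002
grasp_force: 0.0
time_s: 19.45
eef_pos: [0.6565, -0.1085, 0.1016]
eef_rot: [0.002, 0.034, 0.999, -0.001]
wrist_force: [-0.6, -0.1, 0.3]
opening: -0.003
grasp_force: 0.0
```

```bash
python3 -m pendant '[[-0.3,0,0,0],[-0.6,0,0,0],[-0.8,0,0,0],[-0.8,0,0,0]]'; python3 -m pendant '[[-0.2,0,0,0],[-0.4,0,0,0],[-0.4,0,0,0]]'
```

```text
time_s: 19.78
eef_pos: [0.6626, -0.1089, 0.0994]
eef_rot: [0.0, 0.034, 0.999, 0.0]
wrist_force: [-0.6, 0.1, -0.4]
opening: 0.005
grasp_force: 0.1
time_s: 20.03
eef_pos: [0.6652, -0.1091, 0.0989]
eef_rot: [-0.002, 0.034, 0.999, 0.0]
wrist_force: [-5.8, 0.4, 3.4]
opening: 0.0
grasp_force: 3.0
```

Contact with the end stop appears; press slightly more, then retreat and check.

```bash
python3 -m pendant '[[-0.2,0,0,0],[-0.3,0,0,0],[-0.3,0,0,0]]'; python3 -m pendant '[[1,0,0,0],[3,0,0,0],[6,0,-1,0],[9,0,-5,0],[10,0,-9,0],[11,0,-13,0],[11,0,-15,0],[11,0,-15,0],[11,0,-15,0]]'
python3 - <<'E'
from h import *
o=ctrl.get_obs();print(o["time_s"],o["eef_pos"],heading(o))
ims={n:imaging.camera(n)[:,:,::-1] for n in("top","scene","wrist")}
for n,im in ims.items():
    c=cam(n,o);m=cv2.inRange(cv2.cvtColor(im,cv2.COLOR_BGR2HSV),(22,150,110),(35,255,255))
    k,_,st,ce=cv2.connectedComponentsWithStats(m)
    for i in range(1,k):
        if st[i,4]>35:
            P=onz(c,ce[i],.092)
            if abs(P[1]+.1)<.04 and .55<P[0]<.75:print(n,ce[i].round(1),st[i,4],P.round(3))
a=cam("scene")
# spanner steadiness: compare blue handle centroid, and compare with earlier top frame
for n,im in(("old",cv2.imread("pics/t7.png")),("new",ims["top"])):
    m=cv2.inRange(cv2.cvtColor(im,cv2.COLOR_BGR2HSV),(100,120,40),(130,255,255))[225:270,125:165]
    ys,xs=np.nonzero(m);print(n,len(xs),xs.mean()+125,ys.mean()+225)
E
```

```text
time_s: 20.28
eef_pos: [0.6658, -0.1092, 0.0987]
eef_rot: [-0.005, 0.034, 0.999, 0.0]
wrist_force: [-17.0, 0.7, 10.3]
opening: -0.003
grasp_force: 8.3
time_s: 21.03
eef_pos: [0.561, -0.1024, 0.2521]
eef_rot: [0.003, 0.035, 0.999, -0.001]
wrist_force: [0.1, 0.7, -0.8]
opening: -0.001
grasp_force: 0.0
21.0333 [ 0.5610155  -0.10240405  0.25209563] 176.03712273755124
top [329.8 183.6] 60 [ 0.69  -0.106  0.092]
scene [281.3 297.8] 113 [ 0.685 -0.104  0.092]
old 191 143.54450261780104 247.90575916230367
new 189 143.65079365079364 248.005291005291
```

```bash
python3 -c "
from bench import workorder
print(workorder.hand_in())"
```

```text
the job is handed in; nothing more can be done
None
```

I drew the blue spanner out, laid it on the mat and let go, then re-gripped it and hung it on the empty hook against the post; it hangs still, jaw down but about 25° off vertical. The flag lever then went over to its end stop, and I handed the job in at about 21 s; no verdict came back.

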